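# Hold the lane gate down and push the tube rack into the reader

## Robot

A 6-joint arm with a two-finger parallel gripper is mounted at the origin on the work surface. World frame = base frame: x ahead of the robot, y to its left, z up, the work surface at z = 0. Lengths are in mm, angles in rad, forces in N, time in s.
With the tool pointing down it reaches from about 250 to 800 mm from the base axis. Payload 3.9 kg.
Tool frame: the origin (TCP) lies midway between the tips of the shut fingers; the grasp point (between the pads) lies 19 mm behind it (robot.grip_point_offset is the distance from the TCP to the grasp point, in mm); z points along the fingers, x is the direction in which the jaws open and shut, and the axes are right-handed (so a half turn about z gives the same grasp; the last joint's range is limited). The gripper opens to 85 mm and grips with 20 to 120 N. Pads are 22 mm wide; open, the fingers measure 114 mm over their backs; the gripper's body (76 mm by 85 mm) begins 54 mm behind the grasp point. The pads swing forward as they close: fully open they stand 13 mm farther back than shut.
Start: joints at [1.191, 0.26, -0.138, 1.173, 0, 1.571], TCP at [194.63, 487.58, 196.204] pointing down, gripper open.
Joint ranges: [-2.78, 2.78], [-0.83, 1.72], [-1.28, 1.37], [-1.9, 2.12], [-1.57, 1.48], [-3.14, 3.14]. Speed limits (rad/s): [2.57, 2.57, 3.14, 3.14, 3.14, 3.14].

## Interface

Orientations are given as a unit quaternion [w, x, y, z].
In Python, from station import robot, effector, solver, cams, order gives the robot as it stands. Calls block until the motion is done:
- robot.reach(position, orientation): joint-space move of the TCP to a pose.
- robot.move_l(position, rotation=None, speed=150, stop_force=None): straight line of the TCP; rotation=None keeps the orientation; speed is the mean speed in mm/s. With stop_force (N) it stops when the force on the tool has changed by that much, and returns True; else False.
- robot.move_joints(angles): joint-space move.
- effector.command_gripper(opening, squeeze=None): finger opening in mm; squeeze is the grip in N (None keeps the last); returns when the fingers have stopped.
- robot.hold(seconds).
- solver.inverse_kinematics(position, orientation): joint angles nearest the present ones, or None.
- robot.sense(): the state.
- cams.read_camera(name): name is "side" or "top"; returns (picture, depth): 480x640x3 uint8, red, green, blue; 480x640 float32, mm along the optical axis (not along the pixel's ray), 0 where there is no reading.
- cams.camera_params(name): a dict with "fov_y" (degrees; the focal length in pixels is half the picture's height over the tangent of half this angle, whatever the lens; pixels are square), "cx", "cy" (the principal point, pixels), "k1" (the pictures are not rectified: a ray, as slopes to the right and down, at radius r is drawn at 1 + k1 r^2 times it, then the intrinsics apply), "xyz" and "orientation" of the camera in the world. Camera axes: x right, y down, z forward; pixel columns grow to the right and rows downward; lengths in mm; the calibration is good to about 2 mm. A picture is of the moment at which its call begins. camera_params takes no time and is no camera call.
A pose or a line that the arm cannot do raises robot.MotionError and nothing moves.
- order.close_job(): hands the job in, once; it reports no verdict.
The state is a dict: "time_s": time; "joint_pos": joint angles; "qd": joint speeds; "joint_efforts": joint torques, N m; "tool_pos": TCP position; "tool_rot": TCP orientation; "ft_force": force on the tool from outside, world axes, zero at the start; "moment": the same for the moment, N m; "gripper_width": finger opening in mm.
Only numpy, scipy, OpenCV 4.12 (cv2) and the standard library are available. Lean on these libraries where they do the work, as an engineer would, in place of code of your own. Each camera call takes 0.05 s, during which the arm holds its last target. There are 200 camera calls.

## Task

Press the long steel paddle beside the lane down with one fingertip to fold the gate out of the way and, keeping it down the whole time the rack passes over the gate, push the tube rack along the lane with the other finger until it is fully home against the reader at the end. Then let go of the paddle so that the gate springs up behind the rack, and move clear. Only push: do not lift or tip the rack, and leave the other things on the bench alone.

Things in the scene. Friction and masses are not known exactly. Their poses are not given: they have to be found in the camera images.
- lane: Chute of a tube reader, fixed on the bench. Origin: on the bench (z=0) below the gate's middle. y = travel direction of the rack, x = across, towards paddle and hinge, z up. White floor 34 mm up, 57 mm wide between aluminium walls 5 mm thick with tops 46 mm up; runs from y=-215 mm (open entry) to the end stop at y=+125. The gate crosses it at y=0.
- end_stop (a point): Middle of the end stop's face at lane floor height (lane frame: x=0, y=+125 mm, z=34 mm). The end stop is the white upright reader head, 90 mm wide, 55 mm long along the lane, 100 mm high. When the rack is home its end face touches it, and its other end is 22 mm past the gate.
- rack: Grey tube rack standing in the lane before the gate, 50 mm wide (x), 100 long (y), 50 high, about 0.35 kg, 3 mm side play. Origin: centre of its underside; axes as the lane's, nearly. Both ends are solid plates of full width and height; between them it is hollow for 16 mm above the floor. White-capped tubes reach 67 mm above its underside; the 35 mm nearest the entry have none.
- gate (a joint): Angle of gate and paddle (one hinged steel part), rad: 0 = gate up, lane blocked (spring); 0.22 = paddle down at its stop. The gate plate, 5 mm thick, stands 12 mm above the lane floor at 0 and is wholly below it from 0.15 on. The rack cannot push it open; let go, it springs up. The paddle takes about 3 N at first, 8 N at the stop, and goes down 10 mm.
- paddle_mid (a point): Middle of the top face of the paddle, a flat steel bar beside the lane: 24 mm wide (50 to 74 mm off the lane's centre line), 255 mm long (lane y from -205 to +50 mm), top 56 mm above the bench when the gate is up. Press it anywhere along its length; a fingertip may slide along it. Moves with the gate.
- hinge_mid (a point): Hinge line of gate and paddle, which runs along the lane's y: this point is at lane x=+110, y=0, 46 mm above the bench. Two brackets 56 mm high hold it at y=-190 and y=+35 mm.
- timer: Bystander, to be left alone: white digital timer, 50 x 65 x 18 mm, lying flat on the robot's side of the lane. Origin: centre of its underside.
- specimen_jar: Bystander, to be left alone: clear screw-top jar, 44 mm wide, 55 mm high, on the robot's side of the lane. Origin: centre of its underside.
- cap_jar: Bystander, to be left alone: white jar, 50 mm wide, 60 mm high, beyond the hinge side of the lane. Origin: centre of its underside.
- beaker: Bystander, to be left alone: glass beaker, 68 mm wide, 85 mm high. Origin: centre of its underside.
- reagent_bottle: Bystander, to be left alone: amber bottle, 68 mm wide, 150 mm high. Origin: centre of its underside.
- tip_box: Bystander, to be left alone: pipette tip box, 85 x 120 x 65 mm. Origin: centre of its underside.
- swab_jar: Bystander, to be left alone: white jar with grey cap, 60 mm wide, 90 mm high. Origin: centre of its underside.

How it is judged:
By the outcome, as a careful person would: the job done as asked, in the order asked, and still so for the second after the job is handed in, with the robot touching nothing.
It also fails if it takes over 48 s, if anything falls off the work surface, if the arm or the gripper's body presses on something with over 40 N, if the wrist force passes 120 N, or if a joint passes its speed limit or range.

## Working session

There is one attempt and no reset: what is moved stays moved. The work goes in short steps, each a Python script; the robot and the scene stay as the last script left them, time stands still between calls to the robot, and variables do not carry over. Pictures are saved under pics/ and viewed, about 8 in all and at most 12, crops included, and the job is handed in when it is done.

```bash
ls; mkdir -p pics; python3 - <<'E'
from station import robot, effector, solver, cams, order
import cv2, numpy as np
for n in ("top","side"):
    p,d=cams.read_camera(n); print(n,cams.camera_params(n)); cv2.imwrite(f"pics/{n}0.png",p[:,:,::-1]); np.save(f"pics/{n}0.npy",d)
print(robot.sense())
E
```

```text
pics
top {'fov_y': 49.82737796534871, 'cx': 308.90927259415, 'cy': 237.16024273645974, 'k1': 0.038796649041013154, 'xyz': array([ 491.03567261,   19.92353758, 1411.21418168]), 'orientation': array([ 0.0290047 , -0.69927841,  0.71401311, -0.01880722])}
side {'fov_y': 47.04105639622628, 'cx': 318.22216407727683, 'cy': 239.22013336428782, 'k1': 0.018896483270369142, 'xyz': array([   81.89048498, -1094.56586418,   760.71882335]), 'orientation': array([-0.4937575 ,  0.84653415, -0.17258537,  0.0989836 ])}
{'time_s': 0.1, 'joint_pos': array([ 1.19100308e+00,  2.60601208e-01, -1.39263954e-01,  1.17271671e+00,
        2.47880759e-05,  1.57080270e+00]), 'qd': array([ 0.00095223, -0.00301997,  0.00271115, -0.00011483,  0.00183936,
        0.00093508]), 'joint_efforts': array([-3.41769592e-04, -4.06507552e+01,  2.54527760e+01,  1.01015877e-02,
        3.36824337e-05,  8.59582315e-06]), 'tool_pos': array([194.3665896 , 486.94694684, 195.44814648]), 'tool_rot': array([ 4.90518012e-04,  8.27868741e-01,  5.60921163e-01, -7.46045770e-04]), 'ft_force': array([ 0.42693558,  0.72124254, -0.59981357]), 'moment': array([-0.06701774,  0.01473911, -0.0255038 ]), 'gripper_width': 85.08778295786597}
```

View pics/top0.png

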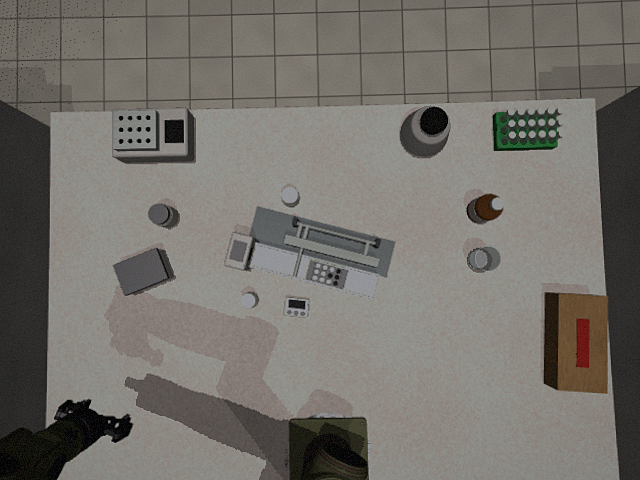

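View pics/side0.png

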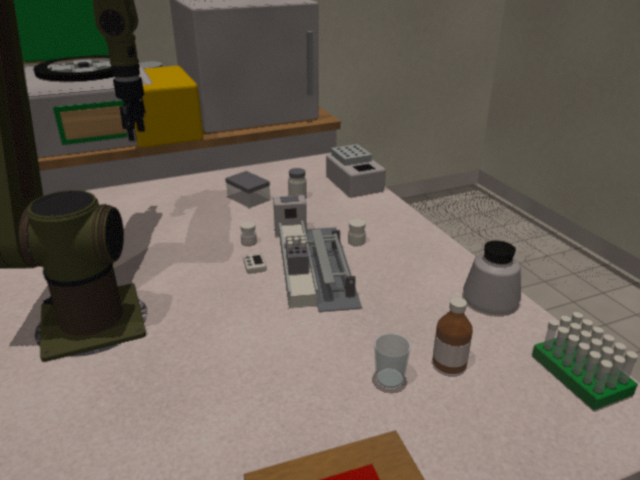

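The top view shows the lane running from its entry at about (378,285) to the reader at (240,250). The paddle is at about (330,250), on the far side, and the rack at about (327,273). The timer (297,307) and the specimen jar (249,299) are on the robot's side. Next is an enlarged crop.

```bash
cat > h.py <<'E'
import numpy as np, cv2
from scipy.spatial.transform import Rotation as R
def cam(cams,n):
    c=cams.camera_params(n); f=240/np.tan(np.radians(c["fov_y"])/2)
    q=c["orientation"]; return f,c,R.from_quat(q[[1,2,3,0]]).as_matrix()
def rays(cams,n,uv):
    f,c,M=cam(cams,n); s=(np.atleast_2d(uv)-[c["cx"],c["cy"]])/f
    t=s.copy()
    for _ in range(10): t=s/(1+c["k1"]*(t**2).sum(1,keepdims=True))
    return c["xyz"],np.c_[t,np.ones(len(t))]@M.T
def plane(cams,n,uv,z):
    o,d=rays(cams,n,uv); return o+d*((z-o[2])/d[:,2])[:,None]
def proj(cams,n,P):
    f,c,M=cam(cams,n); p=(np.atleast_2d(P)-c["xyz"])@M; s=p[:,:2]/p[:,2:]
    return s*(1+c["k1"]*(s**2).sum(1,keepdims=True))*f+[c["cx"],c["cy"]]
E
python3 - <<'E'
import cv2
p=cv2.imread("pics/top0.png")[195:325,220:400]
cv2.imwrite("pics/c1.png",cv2.resize(p,None,fx=4.4,fy=4.4,interpolation=cv2.INTER_CUBIC))
p=cv2.imread("pics/side0.png")[185:315,230:370]
cv2.imwrite("pics/c2.png",cv2.resize(p,None,fx=4.5,fy=4.5,interpolation=cv2.INTER_CUBIC))
E
```

```text
(no output)
```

View pics/c1.png

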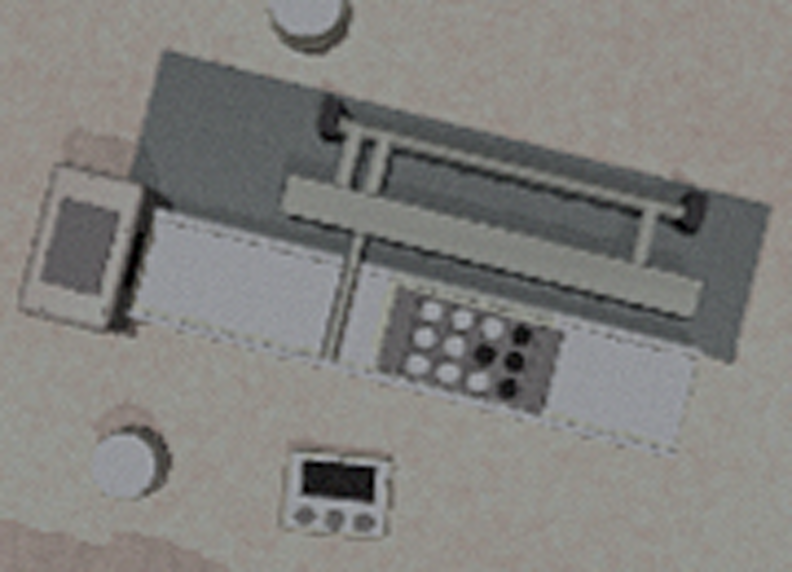

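View pics/c2.png

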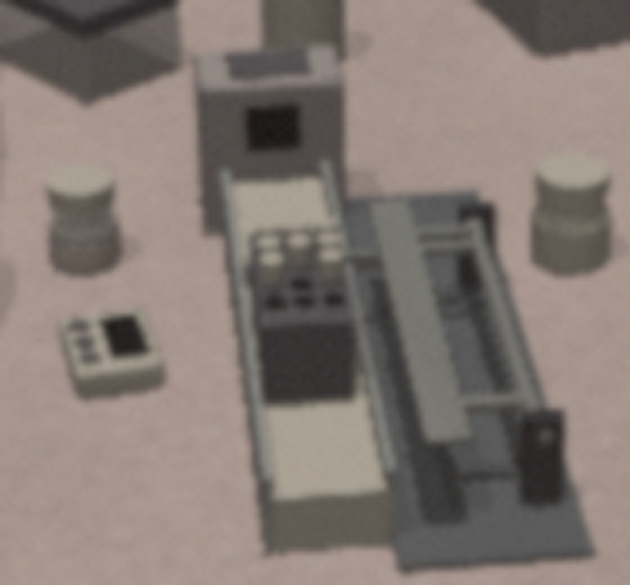

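The crops show clear paddle corners in the top crop, about (288,176), (283,212), (702,285) and (694,318). The rack's entry end is near x=552, and it stands about 30 mm before the gate. I'll now convert these to world coordinates and check them in the side view.

```bash
python3 - <<'E'
from station import cams
from h import *
U=lambda a,o,s:(np.array(a,float)+.5)/s-.5+o
T=lambda *a:U(a,[220,195],4.4); S=lambda *a:U(a,[230,185],4.5)
pt=plane(cams,"top",T((288,176),(283,212),(694,318),(702,285)),56)[:,:2]
print("paddle top",pt.round(1),"mid",pt.mean(0))
ps=plane(cams,"side",S((375,203),(408,200),(467,436),(430,439)),56)[:,:2]
print("paddle side",ps.round(1),"mid",ps.mean(0))
for n,q in(("top",pt),("side",ps)):
    d={"top":(q[0]+q[1]-q[2]-q[3])/2,"side":(q[0]+q[1]-q[2]-q[3])/2}[n]; L=np.linalg.norm(d)
    print(n,"len",L,"ang",np.degrees(np.arctan2(d[1],d[0])))
print("jar/timer-- lane entry corners z46 (top)",plane(cams,"top",T((696,352),(672,454)),46).round(1))
print("stop side wall tops near reader z46 top",plane(cams,"top",T((152,208),(130,322)),46).round(1))
print("gate top z46",plane(cams,"top",T((357,235),(331,358)),46).round(1))
print("rack top corners z84",plane(cams,"top",T((394,284),(378,373),(544,414),(562,333)),84).round(1))
print("rack entry end: side z84",plane(cams,"side",S((257,323),(355,320)),84).round(1), "bottom z34",plane(cams,"side",S((263,402),(354,397)),34).round(1))
E
```

```text
paddle top [[ 591.1  101.1]
 [ 569.6  104.5]
 [ 501.4 -138.6]
 [ 520.9 -143.9]] mid [545.74932925 -19.20218038]
paddle side [[ 572.4  105. ]
 [ 591.9  100.7]
 [ 520.7 -142.1]
 [ 502.3 -137.2]] mid [546.82010141 -18.35887648]
top len 253.66045203729956 ang 74.17265986700407
side len 252.57330643767784 ang 73.76398800156328
jar/timer-- lane entry corners z46 (top) [[ 481.2 -140.3   46. ]
 [ 421.  -124.2   46. ]]
stop side wall tops near reader z46 top [[574.3 184.   46. ]
 [506.  198.1  46. ]]
gate top z46 [[555.4  60.8  46. ]
 [482.   77.8  46. ]]
rack top corners z84 [[524.5  38.7  84. ]
 [473.   49.   84. ]
 [447.4 -46.8  84. ]
 [494.  -58.5  84. ]]
rack entry end: side z84 [[445.6 -39.9  84. ]
 [494.  -57.4  84. ]] bottom z34 [[447.5 -39.7  34. ]
 [494.1 -54.4  34. ]]
```

Both views agree. The lane's y axis is at 74°, its origin is near (508,73), and the rack's entry end is at lane y ≈ -129. Next I move over the start pose and set the finger spacing.

```bash
cat >> h.py <<'E'
a=np.radians(74.0); ey=np.array([np.cos(a),np.sin(a),0]); ex=np.array([ey[1],-ey[0],0]); O=np.array([546.3,-18.8,0])-62*ex+77.5*ey
def W(x,y,z): return O+x*ex+y*ey+[0,0,z]
def L(p): d=np.array(p)-O; return np.array([d@ex,d@ey,d[2]])
def Q(s=1):
    M=np.c_[s*ex,-s*ey,[0,0,-1]]; q=R.from_matrix(M).as_quat(); return q[[3,0,1,2]]
E
python3 - <<'E'
from station import robot, effector, solver, cams
from h import *
for s in(1,-1): print(s,[None if (j:=solver.inverse_kinematics(W(31,y,z),Q(s))) is None else np.round(j,2) for y,z in((-160,150),(-160,45),(15,45),(15,150))])
s=min((1,-1),key=lambda s:np.abs(solver.inverse_kinematics(W(31,-160,150),Q(s))[5]))
effector.command_gripper(48)
robot.reach(W(31,-160,160),Q(s))
robot.move_l(W(31,-160,85),speed=100)
st=robot.sense(); print(s,st["time_s"],L(st["tool_pos"]),st["ft_force"],st["gripper_width"])
for n,b in(("top",(195,325,220,400)),("side",(185,315,230,370))):
    p,_=cams.read_camera(n); cv2.imwrite(f"pics/{n}1.png",cv2.resize(p[b[0]:b[1],b[2]:b[3],::-1],None,fx=4.4,fy=4.4,interpolation=cv2.INTER_CUBIC))
E
```

```text
1 [array([-0.18,  0.25, -0.28,  1.04,  0.  ,  1.67]), array([-0.18,  0.34, -0.45,  0.78,  0.  ,  1.67]), array([ 0.14,  0.41, -0.34,  0.82,  0.  ,  1.99]), array([ 0.14,  0.32, -0.17,  1.08,  0.  ,  1.99])]
-1 [array([-0.18,  0.25, -0.28,  1.04,  0.  , -1.47]), array([-0.18,  0.34, -0.45,  0.78,  0.  , -1.47]), array([ 0.14,  0.41, -0.34,  0.82,  0.  , -1.15]), array([ 0.14,  0.32, -0.17,  1.08,  0.  , -1.15])]
-1 4.025 [  31.55176773 -159.89531963   85.49569087] [ 0.1380194   1.39973553 -0.57515791] 48.31999128686668
```

View pics/side1.png

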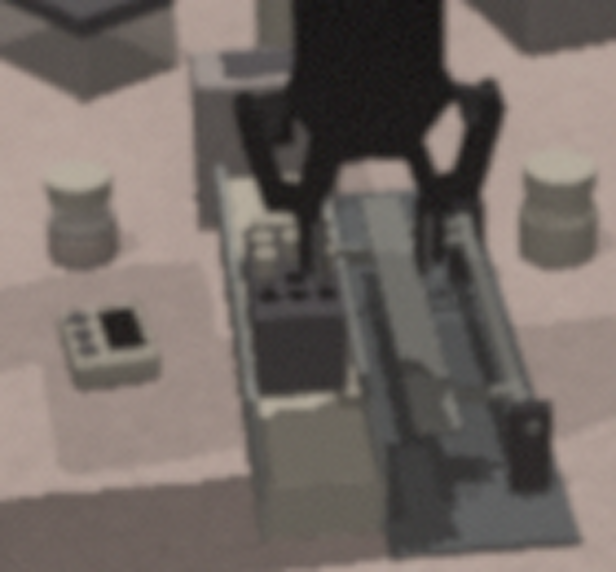

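View pics/top1.png

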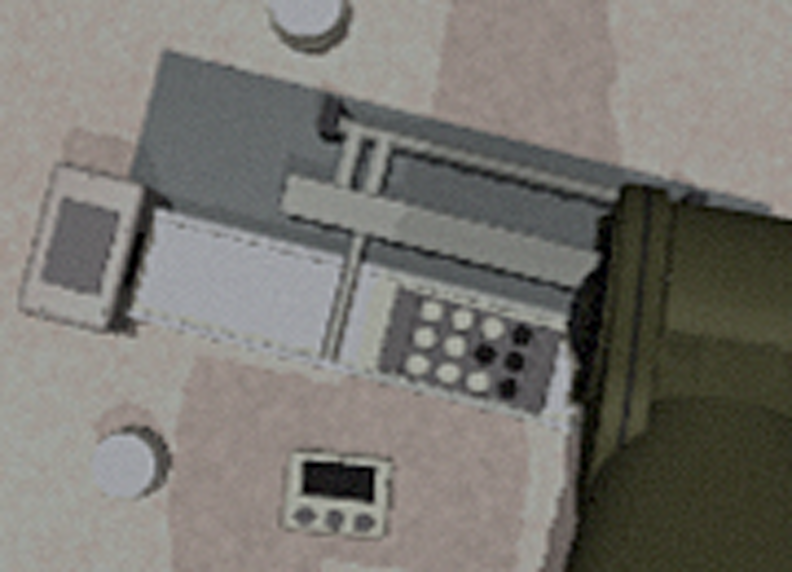

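In the side crop, the left fingertip is at about (306,270) and the right one at about (430,258). I'll check where those fall in the lane frame.

```bash
python3 - <<'E'
from station import robot, cams
from h import *
uv=(np.array([(306,270),(430,258)],float)+.5)/4.4-.5+[230,185]
for z in(85,91,97): print(z,[L(p).round(1) for p in plane(cams,"side",uv,z)])
E
```

```text
85 [array([  4.5, -82.3,  85. ]), array([ 74.4, -77.8,  85. ])]
91 [array([  3.7, -92.6,  91. ]), array([ 72.9, -88.1,  91. ])]
97 [array([   2.9, -102.9,   97. ]), array([ 71.5, -98.4,  97. ])]
```

```bash
python3 - <<'E'
from station import robot, cams
from h import *
for x in(0,31,62):
  for z in(85,100,160): print(x,z,((proj(cams,"side",W(x,-160,z))[0]-[230,185]+.5)*4.4-.5).round())
p,d=cams.read_camera("side")
uv=proj(cams,"side",[W(0,-160,105),W(31,-160,175),W(62,-160,105)]).round().astype(int)
f,c,M=cam(cams,"side")
for u,v in uv: print(u,v,d[v-2:v+3,u-2:u+3].mean(), d[v-18:v+1:3,u])
for x,z in((0,105),(31,175),(62,105)): print(((W(x,-160,z)-c["xyz"])@M)[2])
cv2.imwrite("pics/s2.png",cv2.resize(cv2.convertScaleAbs(p[150:300,210:400,::-1],alpha=2.2),None,fx=4,fy=4,interpolation=cv2.INTER_CUBIC))
print(robot.sense()["joint_pos"])
E
```

```text
0 85 [311. 344.]
0 100 [310. 320.]
0 160 [308. 220.]
31 85 [370. 340.]
31 100 [369. 316.]
31 160 [369. 216.]
62 85 [428. 337.]
62 100 [428. 312.]
62 160 [429. 212.]
300 255 1304.9993 [1229.5007 1239.3356 1237.8844 1245.1017 1329.2379 1317.0768 1304.5192]
313 228 1577.2053 [1198.3387 1205.4866 1203.5668 1206.8802 1627.377  1614.2253 1594.0254]
327 254 1411.3778 [1237.3102 1239.5922 1240.9153 1247.7704 1490.4602 1479.4197 1364.8674]
1264.9565774811856
1233.681187383116
1271.3994136908652
[-1.79421115e-01  2.96028430e-01 -3.93031720e-01  8.80137215e-01
  2.00080986e-05 -1.47097783e+00]
```

View pics/s2.png

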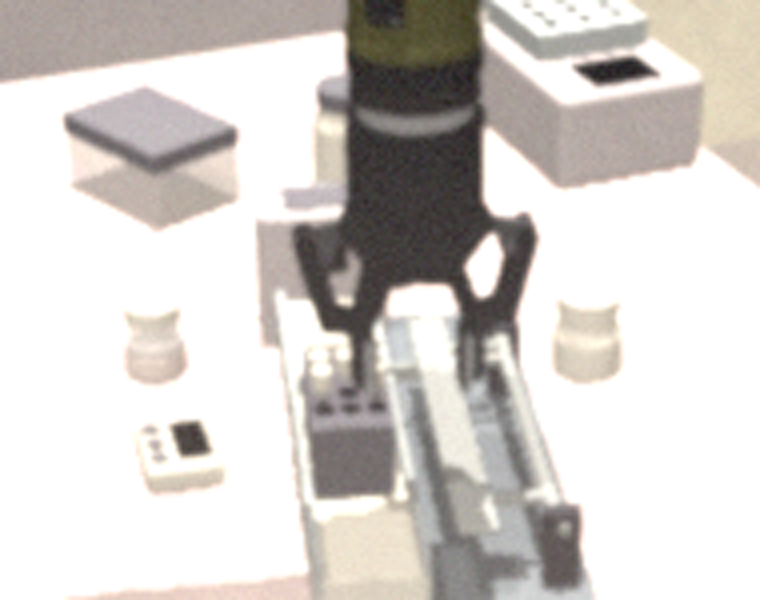

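The fingertips appear about 40 mm higher than the reported TCP. I'll check by deprojecting the finger depth pixels.

```bash
python3 - <<'E'
from station import robot, cams
from h import *
p,d=cams.read_camera("side")
v,u=np.mgrid[205:262,285:345]; v=v.ravel();u=u.ravel()
o,r=rays(cams,"side",np.c_[u,v]); P=o+r*d[v,u][:,None]
l=(P-O)@np.c_[ex,ey,[0,0,1]]
m=(np.abs(l[:,1]+160)<35)&(l[:,2]>60); q=l[m]
for z0 in range(70,200,8):
    k=q[(q[:,2]>=z0)&(q[:,2]<z0+8)]
    if len(k): 
        g=np.sort(k[:,0]); j=np.where(np.diff(g)>8)[0]
        print(z0,len(k),[(round(s[0]),round(s[-1])) for s in np.split(g,j+1)],k[:,1].min().round(),k[:,1].max().round())
pt=plane(cams,"side",np.c_[[300],[246]],125);print(L(pt[0]))
E
```

```text
70 45 [(-27, 21)] -137.0 -128.0
78 71 [(-27, 21)] -138.0 -125.0
86 19 [(-27, 21)] -138.0 -125.0
118 1 [(2, 2)] -162.0 -162.0
126 27 [(-2, 9), (56, 66)] -174.0 -147.0
134 39 [(-5, 8), (56, 68)] -174.0 -149.0
142 43 [(-5, 9), (56, 68)] -174.0 -147.0
150 37 [(-5, 7), (56, 68)] -175.0 -147.0
158 38 [(-6, 8), (56, 75)] -176.0 -147.0
166 62 [(-22, 7), (58, 85)] -176.0 -162.0
174 122 [(-24, 9), (56, 90)] -177.0 -147.0
182 87 [(-26, -13), (0, 13), (53, 65), (77, 91)] -178.0 -148.0
190 111 [(-28, -15), (1, 62), (80, 91)] -181.0 -145.0
198 126 [(-30, -17), (4, 59), (81, 93)] -182.0 -149.0
[   0.94246386 -151.18840195  125.        ]
```

The depth data shows the finger x and y positions are right: one finger at lane x -5..8 and the other at 56..68. The tips are at z≈125, so the whole gripper sits about 40 mm above the reported TCP. The tip-to-body spacing matches the spec. I'll go down guarded and measure the tips again.

```bash
cat >> h.py <<'E'
def tips(cams,y0,zmin=40,w=35):
    p,d=cams.read_camera("side"); uv=proj(cams,"side",[W(x,y0,z) for x in(-15,80) for z in(30,150)]).astype(int)
    v,u=np.mgrid[uv[:,1].min():uv[:,1].max(),uv[:,0].min():uv[:,0].max()]; v=v.ravel();u=u.ravel()
    o,r=rays(cams,"side",np.c_[u,v]); l=(o+r*d[v,u][:,None]-O)@np.c_[ex,ey,[0,0,1]]
    return l,p
E
python3 - <<'E'
from station import robot, cams
from h import *
print("gpo",robot.grip_point_offset)
x,y=31.5,-160
hit=robot.move_l(W(31,-160,50),speed=60,stop_force=5); st=robot.sense(); print(hit,L(st["tool_pos"]),st["ft_force"],st["time_s"])
if not hit:
    l,p=tips(cams,-160)
    for a,b in((-8,10),(54,70)):
        k=l[(l[:,0]>a)&(l[:,0]<b)&(np.abs(l[:,1]+160)<25)&(l[:,2]>58)]; print(np.sort(k[:,2])[:6].round(1),np.percentile(k[:,0],[5,95]),np.percentile(k[:,1],[2,98]))
E
```

```text
gpo 18.700000000000003
False [  31.01481542 -159.99054755   49.89235925] [-0.67949576 -0.03510739  0.97732211] 4.9583
[60.5 66.1 66.8 67.1 67.5 69.9] [-5.76111968  7.94957574] [-179.5101722  -135.48397431]
[58.  58.  58.1 58.1 58.2 58.2] [55.46990581 68.53984262] [-181.48456793 -144.04459712]
```

```bash
python3 - <<'E'
from station import robot, cams
from h import *
p,d=cams.read_camera("side")
cv2.imwrite("pics/s3.png",cv2.resize(cv2.convertScaleAbs(p[190:310,255:375,::-1],alpha=2.),None,fx=5,fy=5,interpolation=cv2.INTER_CUBIC))
l,_=tips(cams,-160)
for a,b in((-4,6),(58,66)):
    k=l[(l[:,0]>a)&(l[:,0]<b)&(np.abs(l[:,1]+160)<22)]; print(np.histogram(k[:,2],range(30,150,6)))
print(((proj(cams,"side",W(0,-171,50))[0]-[255,190]+.5)*5),((proj(cams,"side",W(62,-171,56))[0]-[255,190]+.5)*5))
E
```

```text
(array([18, 10,  0,  0,  0,  0,  0,  0,  0,  1,  4, 12, 10, 12,  7, 12, 10,
        7, 14]), array([ 30,  36,  42,  48,  54,  60,  66,  72,  78,  84,  90,  96, 102,
       108, 114, 120, 126, 132, 138, 144]))
(array([ 0,  0,  0,  0, 34,  0,  0,  0,  0,  0,  4,  6,  7,  9,  9,  6,  9,
        9,  8]), array([ 30,  36,  42,  48,  54,  60,  66,  72,  78,  84,  90,  96, 102,
       108, 114, 120, 126, 132, 138, 144]))
[232.49707932 443.23514479] [364.64956847 423.2528853 ]
```

View pics/s3.png

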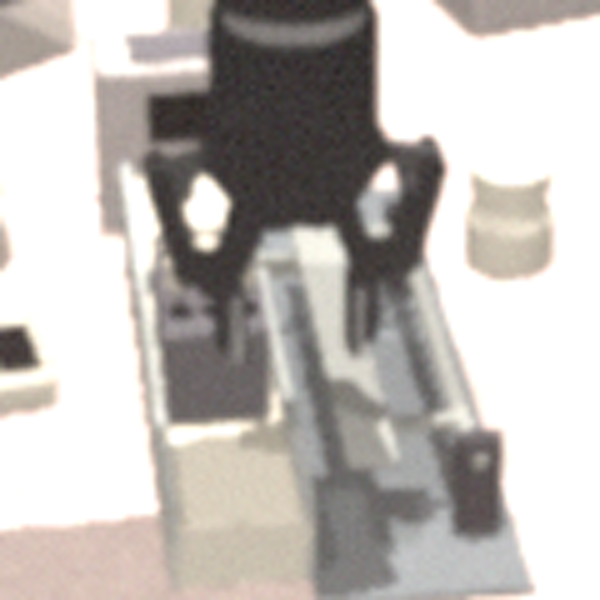

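The image and depth agree: with the TCP at z=50 both tips are at about z=92. Both are above their targets, one in the lane behind the rack and one over the paddle. I'll keep going down guarded until the paddle reaches its stop.

```bash
python3 - <<'E'
from station import robot, cams
from h import *
hit=robot.move_l(W(31,-160,24),speed=50,stop_force=4); print(hit,robot.sense()["tool_pos"][2])
if not hit:
    f0=robot.sense()["ft_force"]
    z=24
    while z>-4:
        z-=2 if z>16 else 1
        h=robot.move_l(W(31,-160,z),speed=20,stop_force=15); s=robot.sense(); f=s["ft_force"]-f0
        print(z,s["tool_pos"][2].round(2),f.round(1),h)
        if h or f[2]>13: break
    l,p=tips(cams,-60); 
    print(s["time_s"])
    k=l[(l[:,0]>58)&(l[:,0]<66)&(np.abs(l[:,1]+60)<30)]; print("paddle z at x62:",np.median(k[:,2]))
E
```

```text
False 23.79091912439002
22 22.11 [ 0.5 -0.6 -0.7] False
20 19.92 [-0.2  0.7  0.3] False
18 18.22 [ 0.8 -0.2  1.9] False
16 16.12 [-0.4  0.8  3.8] False
15 15.03 [-0.9  0.1  4.5] False
14 13.96 [-1.6 -0.2  4.2] False
13 13.01 [-1.2  0.6  5.4] False
12 12.02 [-1.7 -0.   6.4] False
11 11.08 [-2.8  0.   5.9] False
10 10.09 [-2.1 -0.4  7.7] False
9 9.12 [-3.3  0.3  7.4] False
8 8.18 [-2.6  1.3  6.6] False
7 7.29 [-3.   1.   7.6] False
6 6.99 [-5.3  0.8 14.1] False
9.275
paddle z at x62: 46.409957643491
```

The paddle is on its stop: z is 46.4, with 14 N on the tip. Now I push in steps and watch the force and height.

```bash
python3 - <<'E'
from station import robot, cams
from h import *
z=6.0
for y in(-140,-115,-90,-65,-40,-20,0):
    h=robot.move_l(W(31,y,z),speed=40,stop_force=25); s=robot.sense(); f=s["ft_force"]
    print(y,L(s["tool_pos"]).round(1),"f lane",np.round([f@ex,f@ey,f[2]],1),h,round(s["time_s"],1))
    if h: break
    if f[2]>18: z+=.5
    if f[2]<10: z-=.5
else:
    h=robot.move_l(W(31,8,z),speed=30,stop_force=25);f=robot.sense()["ft_force"];print(h,f@ey,f[2])
l,p=tips(cams,-60)
cv2.imwrite("pics/s4.png",cv2.resize(cv2.convertScaleAbs(p[190:310,255:375,::-1],alpha=2.),None,fx=5,fy=5,interpolation=cv2.INTER_CUBIC))
E
```

```text
-140 [  31.4 -144.2    7.1] f lane [ -3.9 -10.9  13.6] False 10.0
-115 [  31.9 -119.7    7.3] f lane [ -3.5 -12.4  14.8] False 10.8
-90 [ 31.8 -94.9   7.3] f lane [ -2.8 -13.2  15.7] False 11.5
-65 [ 31.7 -69.7   7.3] f lane [ -2.8 -12.4  15.3] False 12.3
-40 [ 31.6 -45.2   7.3] f lane [ -3.1 -14.6  18.2] False 13.1
-20 [ 31.2 -24.    7.4] f lane [ -2.7 -10.7  13.5] False 13.7
0 [31.1 -4.3  7.4] f lane [ -3.6 -10.8  13.4] False 14.4
False -11.273204373511788 13.731259234652988
```

View pics/s4.png

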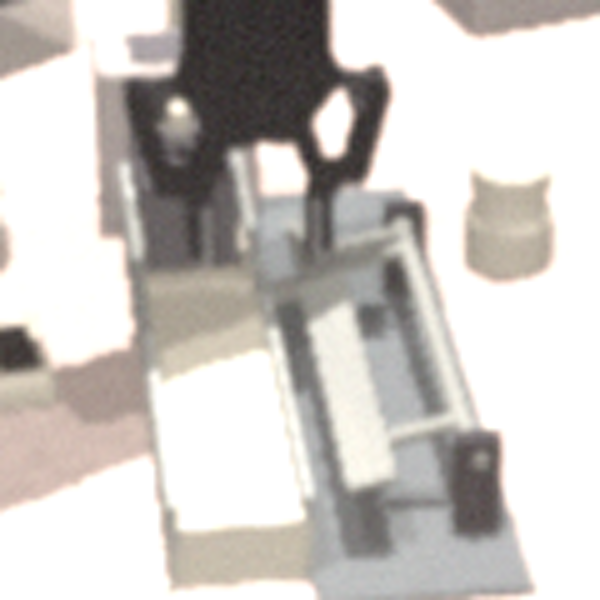

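The rack has slid past the folded gate and the paddle is still down under the right finger at about (318,240). Next is the final push until it seats firmly.

```bash
python3 - <<'E'
from station import robot, cams
from h import *
z=6.0;y=8
while y<40:
    y+=2
    robot.move_l(W(31,y,z),speed=20); s=robot.sense(); f=s["ft_force"]
    print(y,L(s["tool_pos"]).round(1),np.round([f@ex,f@ey,f[2]],1),round(s["time_s"],1))
    if f@ey<-26 or f[2]<8: break
E
```

```text
10 [31.1  3.4  7.3] [ -3.  -17.3  19.4] 15.1
12 [31.1  5.9  7.3] [ -2.4 -15.5  19. ] 15.3
14 [31.2  8.1  7.4] [ -2.9 -14.1  18.4] 15.6
16 [31.2 10.2  7.4] [ -3.9 -14.6  18.9] 15.8
18 [31.1 11.1  7.4] [ -2.2 -16.3  19.3] 16.1
20 [31.1 11.   7.4] [ -2.  -22.5  22.3] 16.3
22 [31.1 10.8  7.4] [ -1.3 -28.8  23. ] 16.6
```

Force rose sharply with no further motion, so the rack is seated. I'll back off slightly with the paddle still down to remove any drag, then measure the rack's end face.

```bash
python3 - <<'E'
from station import robot, cams
from h import *
robot.move_l(W(31,4,6),speed=30); s=robot.sense(); f=s["ft_force"]; print(L(s["tool_pos"]).round(1),np.round([f@ex,f@ey,f[2]],1))
l,p=tips(cams,25)
k=l[(np.abs(l[:,0])<22)&(l[:,2]>42)&(l[:,2]<78)&(l[:,1]>0)&(l[:,1]<40)]
for a in range(-22,22,6):
    q=k[(k[:,0]>=a)&(k[:,0]<a+6)]; print(a,len(q),np.median(q[:,1]).round(1) if len(q) else None)
k=l[(l[:,0]>56)&(l[:,0]<66)&(l[:,1]<0)&(l[:,1]>-60)&(l[:,2]>38)]; print("paddle",np.median(k[:,2]))
pt,dt=cams.read_camera("top"); v,u=np.mgrid[195:325,220:400].reshape(2,-1); o,r=rays(cams,"top",np.c_[u,v]); q=(o+r*dt[v,u][:,None]-O)@np.c_[ex,ey,[0,0,1]]
k=q[(np.abs(q[:,0])<24)&(q[:,2]>70)&(q[:,2]<110)&(q[:,1]>30)&(q[:,1]<180)]; print(np.histogram(k[:,1],range(30,185,6)))
w=k[(k[:,2]>92)&(k[:,1]>95)&(k[:,1]<150)]; print("stop face y",np.sort(w[:,1])[:10].round(1))
E
```

```text
[31.9  7.7  7.6] [-4.7  6.6 11.6]
-22 14 22.4
-16 32 22.5
-10 24 22.9
-4 11 1.8
2 1 1.1
8 16 22.5
14 24 22.4
20 12 23.5
paddle 104.05952544756167
(array([ 0,  0,  0,  0,  0,  0,  0,  0,  2, 13, 23, 50, 36, 34, 41, 54, 50,
       46, 42, 48, 40, 42, 46, 42, 41]), array([ 30,  36,  42,  48,  54,  60,  66,  72,  78,  84,  90,  96, 102,
       108, 114, 120, 126, 132, 138, 144, 150, 156, 162, 168, 174, 180]))
stop face y [95.8 95.8 96.1 96.4 96.7 96.9 96.9 97.1 97.2 97.3]
```

The end face is square across at y≈22.5, which is home within calibration error. Now I release the paddle, go clear and verify.

```bash
python3 - <<'E'
from station import robot, cams
from h import *
x=L(robot.sense()["tool_pos"])
robot.move_l(W(31,x[1]-2,6+1.5),speed=30)
y=L(robot.sense()["tool_pos"])[1]
robot.move_l(W(31,y,40),speed=40); robot.move_l(W(31,y,150),speed=120)
q=robot.sense()["joint_pos"].copy(); q[0]-=.75; robot.move_joints(q)
s=robot.sense(); print(s["time_s"],s["ft_force"])
p,_=cams.read_camera("top"); t,_=cams.read_camera("side")
cv2.imwrite("pics/t5.png",cv2.resize(cv2.convertScaleAbs(p[205:315,220:390,::-1],alpha=1.4),None,fx=4.6,fy=4.6,interpolation=cv2.INTER_CUBIC))
cv2.imwrite("pics/s5.png",cv2.resize(cv2.convertScaleAbs(t[185:315,230:370,::-1],alpha=1.6),None,fx=4.5,fy=4.5,interpolation=cv2.INTER_CUBIC))
E
```

```text
21.2083 [-0.40824401  0.62002482  0.12462502]
```

View pics/t5.png

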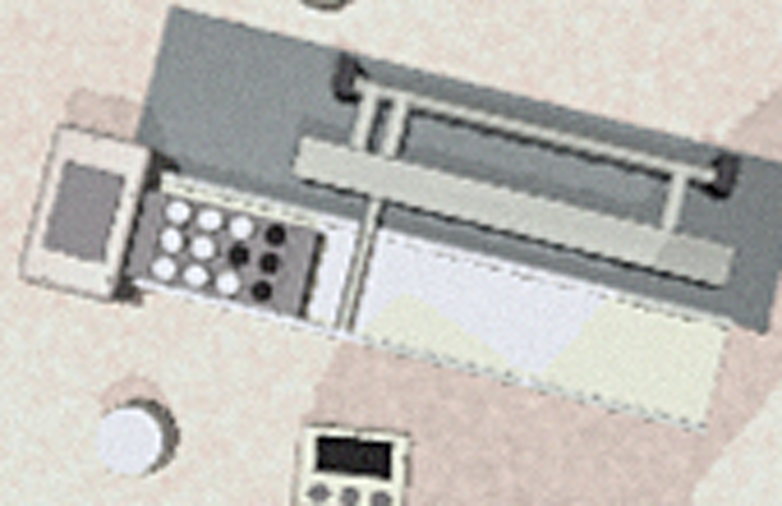

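View pics/s5.png

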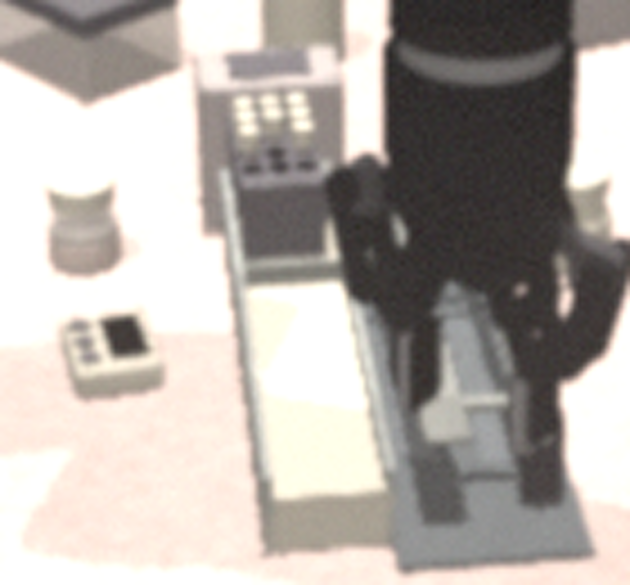

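The top view shows the rack against the reader at about (140,240) with no visible gap, and the gate up across the lane at about (360,270), behind the rack. The bystanders haven't moved. I'll do one quick numeric check before handing in.

```bash
python3 - <<'E'
from station import robot, cams, order
from h import *
uv=(np.array([(326,234),(306,318)],float)+.5)/4.6-.5+[220,205]
e=[L(p).round(1) for p in plane(cams,"top",uv,84)]
uv=(np.array([(375,200),(347,330)],float)+.5)/4.6-.5+[220,205]
g=[L(p).round(1) for p in plane(cams,"top",uv,46)]
uv=(np.array([(152,160),(121,297)],float)+.5)/4.6-.5+[220,205]
r=[L(p).round(1) for p in plane(cams,"top",uv,100)]
print("rack end",e,"gate",g,"reader top edge",r)
_,dt=cams.read_camera("top"); v,u=np.mgrid[195:325,220:400].reshape(2,-1); o,q=rays(cams,"top",np.c_[u,v]); k=(o+q*dt[v,u][:,None]-O)@np.c_[ex,ey,[0,0,1]]
m=k[(abs(k[:,0]-62)<6)&(k[:,1]>-150)&(k[:,1]<30)]; print("paddle z",np.median(m[:,2]))
E
```

```text
rack end [array([22.1, 20.6, 84. ]), array([-26. ,  19.3,  84. ])] gate [array([48.9,  0.5, 46. ]), array([-27.3,  -3.1,  46. ])] reader top edge [array([ 36.8, 123.4, 100. ]), array([-40.6, 120. , 100. ])]
paddle z 56.67856223921001
```

```bash
python3 -c "
from station import robot, order
print(robot.sense()['time_s']); order.close_job()"
```

```text
21.3583
the job is handed in; nothing more can be done
```

The rack is home against the reader, the gate is up behind it, and I handed the job in at 21.4 s. One finger held the paddle on its stop with about 12–23 N while the other pushed the rack along the lane. I then eased the pusher off the rack, lifted off the paddle and moved the arm clear.

**Last checks**
- **Rack:** it stopped firmly at the end, with the push force rising from 14 to 29 N and no more travel. Its end face is square across the lane, and no gap to the reader is visible.
- **Gate and paddle:** the gate stands across the lane behind the rack, and the paddle is back at z ≈ 56.7 mm.
- **Robot and bystanders:** the tool force is about 0 N. The timer and both jars beside the lane look unmoved. I did not recheck the bystanders farther off.

**What disagreed**
- **Tip height:** the real fingertips were about 40 mm above the reported TCP. I measured this in the depth image and went down guarded on force.
- **Rack position:** the rack's free end measured lane y ≈ 20–22.5 mm, against 25 expected. The gate and reader read about 1–3 mm low in the top view too. Rack end to reader came out at 101.7 mm, against the rack's length of 100 mm. I put the difference down to calibration error and relied on the firm stop.

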